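# Hang the tool rack on the twin-pin stand

## Task

Pick the grey tool rack up from the bench by its orange tab and hang it by its two holes on the two red-headed pins of the blue stand: feel gently for the pins, whose bar height was last set by hand, pass both holes over the heads, slide the plate back against the bar and let it down behind the heads so that it hangs level, then let go and move away. Do not ram the stand, and leave the meter, spool and screwdriver alone.

Things in the scene. Friction and masses are not known exactly. Their poses are not given: they have to be found in the camera images.
- rack_grip (a point): Centre of the upper free part of the orange tab of the loose grey rack (0.2-0.42 kg), which stands upright, its underside 134 mm below this point. The tab is 36 mm along x, 20 mm along y (grip across y from above); its top is 21 mm above this point, the plate's top edge 24 mm below. Rack axes: x from the shelf side to the plate's back (roughly at the robot), y along its width, z up.
- rack_back (a point): Same rack and axes: point on the plate's back face midway between its two holes; from rack_grip 24 mm along +x and 49 mm down, 85 mm above the underside. Plate 130 mm wide, 110 high, 6 thick; the two round through holes, 16 mm in diameter, are 40 mm either side of this point along y. A foot shelf runs the full width, to 50 mm behind (-x) this point.
- stand: Fixed, 200 mm wide, posts 222 high. Origin on the bench under the middle of its upright front face, which looks along its -x (roughly away from the robot); y along its width, z up. In the face plane (x = 0): a low blue board, 12 to 72 mm high, above it a steel bar 162 mm wide. Two level pins stick out of it along -x, side by side: shank 7 mm thick, 10 mm long, then a red head with a bevelled rim.
- bar_low (a point): Point on that face 130 mm above the bench, axes as the stand, a fixed mark. It does NOT follow the bar: the bar (clamped) and its pin axes are 5 to 65 mm above it, new each time, not measured. The bar ends 22 mm above the pins. Pins 40 mm either side along y; heads 13 mm in diameter, 7 long, tips 17 mm off the face. Holes pass if centred within 1.5 mm; hung, they are 4.5 mm below the pins.
- meter_mid (a point): Middle of a yellow multimeter lying on the bench, 180 x 85 x 38 mm. Bystander.
- spool_mid (a point): Middle of a blue solder spool standing on the bench, 60 mm in diameter, 42 mm high. Bystander.
- driver_grip (a point): Grip of a red-handled screwdriver lying on the bench, about 200 mm long. Bystander.

How it is judged (in metres and radians):
On the way, in this order (a step that is already met when the one before it is completed fails the run):
1. the rack is lifted clear of the bench in the fingers (height (world z) of rack_grip above 0.16 m and contact force between the fingers and rack above 1 N), for 0.2 s.
2. both holes are over the pin heads: the plate's back is within 6 mm of the bar's face, square to it and level (x of rack_back in the frame of stand above -0.006 m and y of rack_back in the frame of stand between -0.01 and 0.01 m and z of rack_back in the frame of stand between 0.115 and 0.208 m and angle between the x axis of rack_back and the x axis of stand, either way round below 0.12 rad), for 0.1 s.
At the end, for the whole second after the job is handed in: The rack hangs on both pins behind the heads: the back of its plate at hole height within 6 mm of the bar's face, centred on the pins within 8 mm, hole centres 115 to 203 mm above the bench, within 0.1 rad of square and of upright, borne by the stand, let go and at rest (x of rack_back in the frame of stand above -0.006 m and y of rack_back in the frame of stand between -0.008 and 0.008 m and z of rack_back in the frame of stand between 0.115 and 0.203 m and angle between the x axis of rack_back and the x axis of stand, either way round below 0.1 rad and angle between rack_back's own z axis and vertical below 0.1 rad and contact force between rack and stand above 0.5 N and linear speed of rack below 0.02 m/s and angular speed of rack below 0.2 rad/s); the robot touches nothing.
It fails at once if the rack is pressed or knocked against the stand with more than 35 N (contact force between rack and stand above 35 N).
It fails at once if the robot pushes on the stand itself with more than 25 N (contact force between any of the fingers, the arm and stand above 25 N).
It fails at once if a bystander is shifted by more than 20 mm (distance of any of meter_mid, spool_mid, driver_grip from where it was at the start of the episode above 0.02 m).
It also fails if it takes over 62 s, if anything falls off the work surface, if the arm or the gripper's body presses on something with over 40 N, if the wrist force passes 120 N, or if a joint passes its speed limit or range.

## Robot

A 6-joint arm with a two-finger parallel gripper is mounted at the origin on the work surface. World frame = base frame: x ahead of the robot, y to its left, z up, the work surface at z = 0. Lengths are in mm, angles in rad, forces in N, time in s.
With the tool pointing down it reaches from about 300 to 775 mm from the base axis. Payload 14.6 kg.
Tool frame: the origin (TCP) lies on the front face of the gripper's body, between the roots of the fingers; the fingertips stand 97 mm ahead of it and the grasp point (between the pads) lies 78 mm ahead of it; z points along the fingers, y is the line along which they close (so a half turn about z gives the same grasp; the last joint's range is limited). The gripper opens to 94 mm and grips with 3 to 60 N. Pads are 16 mm wide; open, the fingers measure 119 mm over their backs; the gripper's body (75 mm by 177 mm) begins 78 mm behind the grasp point.
Start: joints at [1.058, 0.3, 1.521, -0, 1.321, -0.067], TCP at [237.145, 496.238, 302.646] pointing down, gripper open.
Joint ranges: [-3.03, 3.03], [-0.79, 2.21], [0.23, 2.52], [-1.04, 4.18], [0, 3.07], [-2.55, 2.55]. Speed limits (rad/s): [2.22, 2.22, 2.57, 3.14, 3.14, 3.14].

## Interface

Orientations are given as [roll, pitch, yaw] about the fixed x, y, z axes, in that order (R = Rz(yaw) Ry(pitch) Rx(roll)).
In Python, from cell import * gives the robot as it stands.
- The arm moves only by the tool carry_out, never from a script. Its arguments are lists of equal length, an entry for each row: "slide": the shift along the world's x, y, z scaled (see below), a list of three; "dr": the turn, a rotation vector about the world's x, y, z scaled (see below), a list of three; "gripper": the opening in per cent of the stroke, from 0 (shut) to 100 (fully open). A call has 1 to 10 rows; each row is the pose to reach, as a shift and turn from the pose commanded when the call began, turning the shorter way round; what a row does not reach only later rows make up. The controller multiplies each number of a shift by 0.25 m and each number of a turn by 360 degrees. A row lasts 1/12 s, in which the tool goes at most 41.7 mm and 7.16 degrees, less where a joint would pass 70% of its speed; a pose out of reach is approached as far as the arm can. A call with a number of a shift or a turn outside -1 to 1 is refused whole. A call with a gripper value outside its range is refused whole. The fingers move at their own pace and stop on an object; "newtons" is the grip in N (left out, the last holds). Time passes only in rows, so rows that repeat a pose let the fingers close. It gives the time, the measured TCP pose, the force, the opening and the grip force at its end, in the units of the state.
- read_state(): the state, without advancing time (a new reading comes with each control period).
- camera(name): name is "scene" or "top" or "wrist"; returns the picture (384x512x3 uint8, red, green, blue); there is no depth.
- camera_model(name): a dict with "vfov" (degrees; the focal length in pixels is half the picture's height over the tangent of half this angle, whatever the lens; pixels are square), "cx", "cy" (the principal point, pixels), "R" (3x3) and "t" (3): a world point X has camera coordinates R X + t. Camera axes: x right, y down, z forward; pixel columns grow to the right and rows downward; lengths in mm; the calibration is good to about 2 mm. A picture is of the moment at which its call begins: read the wrist's pose just before it. camera_model takes no time and is no camera call; for the wrist camera it gives the pose at the moment of the call.
- sign_off(): hands the job in; it is judged then, once.
The state is a dict: "clock": time; "joints": joint angles; "qd": joint speeds; "effort": joint torques, N m; "eef_pos": TCP position; "eef_rot": TCP orientation; "wrist_force": force on the tool from outside, world axes, zero at the start; "moment": the same for the moment, N m; "finger_gap": finger opening in mm; "finger_force": force on a finger pad.
Only numpy, scipy, OpenCV 4.12 (cv2) and the standard library are available. Lean on these libraries where they do the work, as an engineer would, in place of code of your own. Each camera call takes 0.05 s, during which the arm holds its last target. There are 200 camera calls.

## Working session

There is one attempt and no reset: what is moved stays moved. The work goes in short steps, Python scripts to look and compute and a tool call to move; the robot and the scene stay as the last step left them, time stands still between calls to the robot, and variables do not carry over. Pictures are saved under pics/ and viewed, at most 10 in all, crops included, and the job is handed in when it is done.

Besides the shell and the picture viewer there is one more tool, called after "Emit:" in YAML: its name, and indented under it one key for each argument. carry_out: Moves the arm, as the interface text tells. Its arguments: {"type":"object","properties":{"slide":{"type":"array","items":{"type":"array","items":{"type":"number","minimum":-1,"maximum":1}}},"dr":{"type":"array","items":{"type":"array","items":{"type":"number","minimum":-1,"maximum":1}}},"gripper":{"type":"array","items":{"type":"number"}},"newtons":{"type":"number"}},"required":["slide","dr","gripper"]}

```bash
mkdir -p pics; ls
python3 - <<'E'
from cell import *
import cv2,numpy as np,json
for n in ["scene","top","wrist"]:
    m=camera_model(n);print(n,{k:np.round(v,4).tolist() for k,v in m.items()})
    im=camera(n);cv2.imwrite(f"pics/{n}0.png",im[:,:,::-1])
a=cv2.imread("pics/scene0.png");b=cv2.imread("pics/top0.png")
cv2.imwrite("pics/both.png",cv2.resize(np.vstack([a,b]),None,fx=.78,fy=.78))
print(read_state())
E
```

```text
pics
scene {'vfov': 54.6624, 'cx': 260.5242, 'cy': 192.9331, 'R': [[-0.5536, 0.8326, -0.0133], [0.4448, 0.2822, -0.85], [-0.704, -0.4765, -0.5265]], 't': [377.209, -185.9096, 1726.99]}
top {'vfov': 50.3313, 'cx': 250.0015, 'cy': 191.5051, 'R': [[-0.1099, -0.9939, -0.0037], [-0.9666, 0.1077, -0.2324], [0.2314, -0.0219, -0.9726]], 't': [29.2215, 648.5183, 1159.5022]}
wrist {'vfov': 67.2702, 'cx': 258.024, 'cy': 193.9249, 'R': [[0.4313, 0.9022, -0.0019], [0.8752, -0.4179, 0.2437], [0.2191, -0.1068, -0.9698]], 't': [-550.3769, -25.9287, 390.1467]}
{'clock': 0.15, 'joints': array([ 1.05839751e+00,  3.00352110e-01,  1.52140421e+00,  3.81854604e-05,
        1.32069990e+00, -6.66035376e-02]), 'qd': array([-5.87697569e-04, -2.22484237e-03, -2.34249126e-04,  6.32036009e-06,
       -1.72765604e-03, -7.73334303e-04]), 'effort': array([ 1.89959988e-03, -5.31959796e+01, -3.52821064e+01,  7.08968332e-02,
        2.35852698e-02, -1.37745706e-04]), 'eef_pos': array([237.0947189 , 496.15841785, 302.22638764]), 'eef_rot': array([-3.14073346e+00, -9.43817513e-05,  2.69578787e+00]), 'wrist_force': array([ 0.85499972,  0.17989437, -0.30929408]), 'moment': array([ 0.03056725, -0.02088849,  0.00465233]), 'finger_force': 0.0, 'finger_gap': 94.27538907149804}
```

View pics/scene0.png

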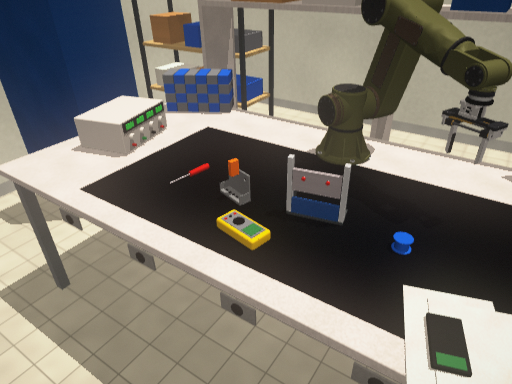

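View pics/top0.png

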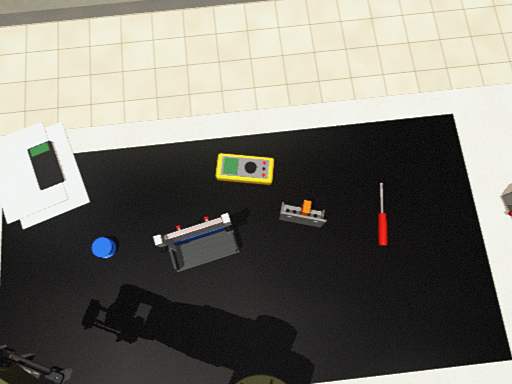

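The scene view shows the rack at about (235,180) and the stand with red heads near (304,178) and (328,183). In the top view the heads are near (179,228) and (206,219), and the orange tab is at (307,207). I'll triangulate these.

```bash
cat > h.py <<'E'
import cv2,numpy as np
from cell import *
def rays(m,p):
    f=192/np.tan(np.radians(m["vfov"]/2));R=np.array(m["R"]);t=np.array(m["t"])
    p=np.atleast_2d(p);d=np.c_[(p[:,0]-m["cx"])/f,(p[:,1]-m["cy"])/f,np.ones(len(p))]@R
    return -R.T@t,d
def plane(m,p,z):
    o,d=rays(m,p);return o+d*((z-o[2])/d[:,2])[:,None]
def tri(m1,p1,m2,p2):
    (o1,d1),(o2,d2)=rays(m1,p1),rays(m2,p2);out=[]
    for a,b in zip(d1,d2):
        s=np.linalg.lstsq(np.c_[a,-b],o2-o1,rcond=None)[0]
        A,B=o1+s[0]*a,o2+s[1]*b;out.append(np.r_[(A+B)/2,np.linalg.norm(A-B)])
    return np.array(out)
def blobs(im,lo,hi,box,mn=4):
    x0,y0,x1,y1=box
    hsv=cv2.cvtColor(im,cv2.COLOR_RGB2HSV);k=np.zeros(im.shape[:2],np.uint8)
    k[y0:y1,x0:x1]=cv2.inRange(hsv,lo,hi)[y0:y1,x0:x1]
    n,_,s,c=cv2.connectedComponentsWithStats(k)
    return [(s[i].tolist(),c[i]) for i in range(1,n) if s[i][4]>=mn]
E
python3 - <<'E'
from h import *
np.set_printoptions(precision=1,suppress=True)
S,T=[cv2.imread(f"pics/{n}0.png")[:,:,::-1].copy() for n in("scene","top")]
ms,mt=camera_model("scene"),camera_model("top")
red=((0,150,90),(6,255,255));org=((7,150,120),(16,255,255))
for n,I,b in(("s",S,(285,165,345,195)),("t",T,(165,210,225,235))):print(n,blobs(I,*red,b,2))
for n,I,b in(("s",S,(215,145,260,190)),("t",T,(290,190,325,220))):print(n,blobs(I,*org,b,2))
big=np.hstack([cv2.resize(S[150:230,210:360],None,fx=5,fy=5,interpolation=3)])
b2=cv2.resize(T[190:275,150:335],None,fx=4.2,fy=4.2,interpolation=3)
cv2.imwrite("pics/zs.png",big[:,:,::-1]);cv2.imwrite("pics/zt.png",b2[:,:,::-1])
E
```

```text
s [([302, 177, 4, 4, 12], array([303.2, 178.3])), ([326, 181, 4, 4, 12], array([327.3, 182.8]))]
t [([204, 216, 5, 4, 13], array([205.6, 217.5])), ([176, 225, 5, 4, 14], array([177.9, 226.5]))]
s [([228, 158, 11, 19, 178], array([233.2, 166.8]))]
t [([301, 200, 11, 16, 63], array([305.5, 208.6])), ([306, 204, 2, 1, 2], array([306.5, 204. ])), ([307, 208, 1, 2, 2], array([307. , 208.5]))]
```

View pics/zt.png

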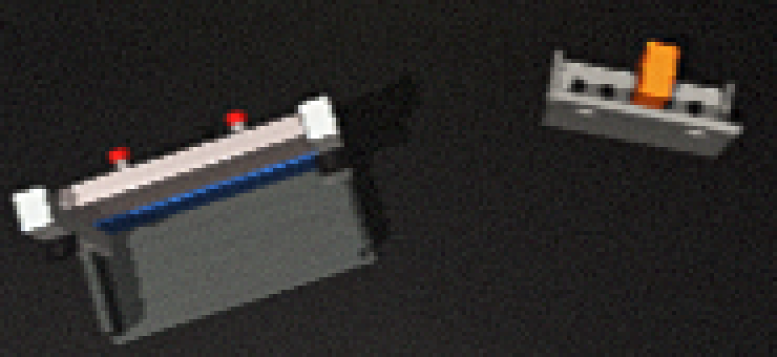

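View pics/zs.png

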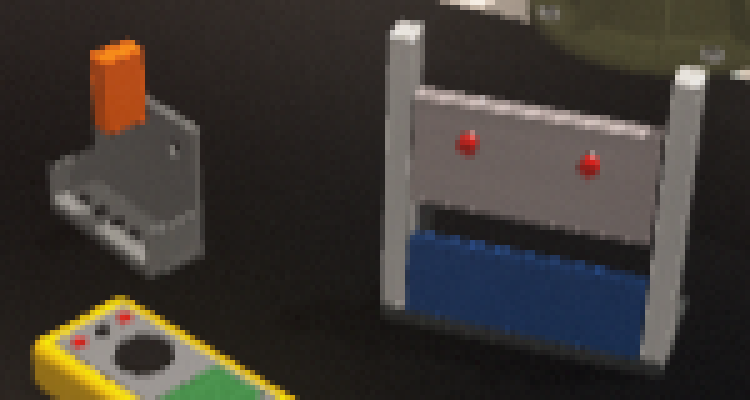

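In the zoomed top view the rack's back faces the robot, its holes are at (585,112) and (697,132), and the tab top is centred at (659,70). The post tops are at (32,210) and (318,118). The scene zoom agrees: the shelf is on the far side, and the bar sits well above the board.

Run:
```python
from h import *
np.set_printoptions(precision=1,suppress=True)
ms,mt=camera_model("scene"),camera_model("top")
U=lambda p:(np.array(p)+.5)/4.2-.5+[150,190]
print("camT",rays(mt,[0,0])[0])
h=tri(ms,[[303.2,178.3],[327.3,182.8]],mt,[[205.6,217.5],[177.9,226.5]]);print("heads",h)
v=h[0]-h[1];print("stand y axis ang deg",np.degrees(np.arctan2(v[1],v[0])),np.linalg.norm(v[:2]))
P=plane(mt,U([[32,210],[318,118]]),222);print("posts",P);d=P[0]-P[1];print(np.degrees(np.arctan2(d[1],d[0])),np.linalg.norm(d))
H=plane(mt,U([[585,112],[697,132]]),85);print("holes",H);d=H[0]-H[1];print(np.degrees(np.arctan2(d[1],d[0])),np.linalg.norm(d),H.mean(0))
print("tab",plane(mt,U([[659,70]]),155)) 
for n,p in(("meter",[245,168]),("drv",[382,228]),("spool",[103,247])):print(n,plane(mt,p,20))
```

```text
camT [ 361.7  -15.4 1278.6]
heads [[566.8  90.5 163.5   2.1]
 [550.5 168.2 162.8   1.3]]
stand y axis ang deg -78.18800541351911 79.32529575686365
posts [[512.5 213.4 222. ]
 [550.2  32.7 222. ]]
101.77363891306912 184.56714452533888
holes [[ 558.1 -148.4   85. ]
 [ 535.3 -224.7   85. ]]
73.35225184463573 79.62273541628582 [ 546.7 -186.6   85. ]
tab [[ 569.2 -193.4  155. ]]
meter [[740.1 -36.3  20. ]]
drv [[ 500.4 -437.2   20. ]]
spool [[537.1 424.2  20. ]]
```

Emit:
carry_out:
  slide:
    - [0.1,-0.2,0.18]
    - [0.444,-0.92,0.18]
    - [0.444,-0.92,0.18]
    - [0.444,-0.92,0.18]
    - [0.444,-0.92,0.18]
    - [0.444,-0.92,0.18]
    - [0.444,-0.92,0.18]
    - [0.444,-0.92,0.18]
  dr:
    - [0,0,0.0247]
    - [0,0,0.0247]
    - [0,0,0.0247]
    - [0,0,0.0247]
    - [0,0,0.0247]
    - [0,0,0.0247]
    - [0,0,0.0247]
    - [0,0,0.0247]
  gripper: [100,100,100,100,100,100,100,100]

```text
clock: 0.82
eef_pos: [349.3, 263.8, 348.1]
eef_rot: [3.141, 0.001, 2.847]
wrist_force: [-0.3, 1.0, 0.4]
finger_gap: 93.9
finger_force: 0.0
```

Emit:
carry_out:
  slide:
    - [0.444,-0.92,0]
    - [0.444,-0.92,0]
    - [0.444,-0.92,0]
    - [0.444,-0.92,0]
    - [0.444,-0.92,0]
    - [0.444,-0.92,0]
    - [0.444,-0.92,0]
    - [0.444,-0.92,0]
  dr:
    - [0,0,0]
    - [0,0,0]
    - [0,0,0]
    - [0,0,0]
    - [0,0,0]
    - [0,0,0]
    - [0,0,0]
    - [0,0,0]
  gripper: [100,100,100,100,100,100,100,100]

```text
clock: 1.48
eef_pos: [459.7, 35.3, 347.1]
eef_rot: [-3.141, -0.001, 2.848]
wrist_force: [0.2, -0.0, -0.0]
finger_gap: 94.2
finger_force: 0.0
```

Emit:
carry_out:
  slide:
    - [0.444,-0.92,0]
    - [0.444,-0.92,0]
    - [0.444,-0.92,0]
    - [0.444,-0.92,0]
    - [0.444,-0.92,0]
    - [0.444,-0.92,0]
    - [0.444,-0.92,0]
    - [0.444,-0.92,0]
  dr:
    - [0,0,0]
    - [0,0,0]
    - [0,0,0]
    - [0,0,0]
    - [0,0,0]
    - [0,0,0]
    - [0,0,0]
    - [0,0,0]
  gripper: [100,100,100,100,100,100,100,100]

```text
clock: 2.15
eef_pos: [571.0, -193.4, 346.4]
eef_rot: [3.141, -0.002, 2.85]
wrist_force: [-0.3, -0.3, 0.0]
finger_gap: 93.7
finger_force: 0.0
```

Run:
```python
from h import *
np.set_printoptions(precision=2,suppress=True)
m=camera_model("wrist");im=camera("wrist");cv2.imwrite("pics/w1.png",im[:,:,::-1]);np.savez("w1.npz",**m)
s=read_state();print(s["eef_pos"],s["eef_rot"],rays(m,[0,0])[0])
for b in blobs(im,(5,140,90),(18,255,255),(0,0,512,384),40):print(b,plane(m,b[1],155))
```

```text
[ 570.58 -192.21  346.92] [ 3.14 -0.    2.85] [ 504.66 -172.45  428.03]
([68, 139, 20, 62, 326], array([ 77.19, 164.59])) [[ 492.86 -348.68  155.  ]]
([247, 170, 23, 44, 276], array([255.98, 190.24])) [[ 565.7  -193.01  155.  ]]
```

View pics/w1.png

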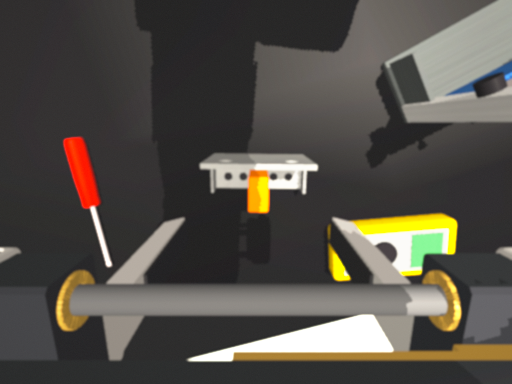

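The wrist view shows the rack square to the fingers, plate top edge from (200,161) to (317,162), and tab top centred at about (259,192).

Run:
```python
from h import *
np.set_printoptions(precision=2,suppress=True)
m=dict(np.load("w1.npz"));im=cv2.imread("pics/w1.png")
print(plane(m,[[259,192],[259,171.5],[259,212.5]],155))
g=im.min(2);print([ (c,np.round([g[140:185,c].astype(int).argmax()+140]),np.nonzero(g[140:185,c]>120)[0][[0,-1]]+140) for c in (206,215,225,240,280,290,300,310)])
for r in (180,190,200):
    k=np.nonzero((im[r,230:290,2]>140)&(im[r,230:290,0]<100))[0]+230;print(r,k[0],k[-1])
```

```text
[[ 568.23 -190.7   155.  ]
 [ 548.9  -184.92  155.  ]
 [ 588.26 -196.69  155.  ]]
[(206, array([166]), array([162, 168])), (215, array([166]), array([162, 184])), (225, array([169]), array([158, 184])), (240, array([169]), array([163, 184])), (280, array([166]), array([155, 184])), (290, array([182]), array([155, 184])), (300, array([166]), array([155, 184])), (310, array([167]), array([160, 170]))]
180 249 267
190 247 269
200 247 269
```

Emit:
carry_out:
  slide:
    - [-0.006,0,-0.15]
    - [-0.006,0,-0.3]
    - [-0.006,0,-0.42]
    - [-0.006,0,-0.5]
    - [-0.006,0,-0.53]
    - [-0.006,0,-0.53]
    - [-0.006,0,-0.53]
  dr:
    - [0,0,0]
    - [0,0,0]
    - [0,0,0]
    - [0,0,0]
    - [0,0,0]
    - [0,0,0]
    - [0,0,0]
  gripper: [100,100,100,100,100,100,100]

```text
clock: 2.78
eef_pos: [569.1, -192.6, 216.7]
eef_rot: [-3.142, 0.001, 2.852]
wrist_force: [0.4, 0.1, 0.4]
finger_gap: 93.6
finger_force: 0.0
```

Emit:
carry_out:
  slide:
    - [0,0,0]
    - [0,0,0]
    - [0,0,0]
    - [0,0,0]
    - [0,0,0]
    - [0,0,0]
    - [0,0,0]
    - [0,0,0]
    - [0,0,0]
    - [0,0,0]
  dr:
    - [0,0,0]
    - [0,0,0]
    - [0,0,0]
    - [0,0,0]
    - [0,0,0]
    - [0,0,0]
    - [0,0,0]
    - [0,0,0]
    - [0,0,0]
    - [0,0,0]
  gripper: [10,10,10,10,10,10,10,10,10,10]
  newtons: 35

```text
clock: 3.62
eef_pos: [568.6, -193.8, 215.1]
eef_rot: [-3.142, -0.0, 2.851]
wrist_force: [-0.4, 0.5, -0.5]
finger_gap: 30.9
finger_force: 0.0
```

Emit:
carry_out:
  slide:
    - [0,0,0]
    - [0,0,0]
    - [0,0,0]
    - [0,0,0]
    - [0,0,0]
    - [0,0,0]
  dr:
    - [0,0,0]
    - [0,0,0]
    - [0,0,0]
    - [0,0,0]
    - [0,0,0]
    - [0,0,0]
  gripper: [10,10,10,10,10,10]

```text
clock: 4.12
eef_pos: [568.6, -193.7, 214.9]
eef_rot: [3.142, -0.0, 2.851]
wrist_force: [0.6, 1.2, -2.8]
finger_gap: 20.1
finger_force: 35.0
```

Emit:
carry_out:
  slide:
    - [0,0,0.02]
    - [0,0,0.08]
    - [0,0,0.2]
    - [0,0,0.32]
    - [0,0,0.46]
    - [0,0,0.56]
    - [0,0,0.56]
    - [0,0,0.56]
  dr:
    - [0,0,0]
    - [0,0,0]
    - [0,0,0]
    - [0,0,0]
    - [0,0,0]
    - [0,0,0]
    - [0,0,0]
    - [0,0,0]
  gripper: [10,10,10,10,10,10,10,10]

```text
clock: 4.78
eef_pos: [568.6, -193.8, 355.7]
eef_rot: [-3.141, 0.002, 2.851]
wrist_force: [-0.0, -0.1, -5.0]
finger_gap: 20.0
finger_force: 35.0
```

Emit:
carry_out:
  slide:
    - [0.14,0.1,0]
    - [0.284,0.25,0]
    - [0.284,0.4,0]
    - [0.284,0.55,0]
    - [0.284,0.7,0]
    - [0.284,0.8,0]
    - [0.284,0.88,0]
    - [0.284,0.92,0]
    - [0.284,0.92,0]
  dr:
    - [0,0,0.01]
    - [0,0,0.022]
    - [0,0,0.036]
    - [0,0,0.05]
    - [0,0,0.064]
    - [0,0,0.074]
    - [0,0,0.079]
    - [0,0,0.079]
    - [0,0,0.079]
  gripper: [10,10,10,10,10,10,10,10,10]

```text
clock: 5.53
eef_pos: [639.4, 37.9, 353.1]
eef_rot: [3.141, -0.003, -2.935]
wrist_force: [-0.3, 0.0, -4.1]
finger_gap: 20.0
finger_force: 35.0
```

Emit:
carry_out:
  slide:
    - [0,0.1,0]
    - [0,0.22,0]
    - [-0.02,0.32,0]
    - [-0.05,0.4,0]
    - [-0.088,0.42,0]
    - [-0.088,0.42,-0.06]
    - [-0.088,0.42,-0.12]
    - [-0.088,0.42,-0.12]
    - [-0.088,0.42,-0.12]
  dr:
    - [0,0,0]
    - [0,0,0]
    - [0,0,0]
    - [0,0,0]
    - [0,0,0]
    - [0,0,0]
    - [0,0,0]
    - [0,0,0]
    - [0,0,0]
  gripper: [10,10,10,10,10,10,10,10,10]

```text
clock: 6.28
eef_pos: [617.7, 140.0, 324.0]
eef_rot: [-3.141, -0.002, -2.938]
wrist_force: [-0.5, 0.4, -4.0]
finger_gap: 19.5
finger_force: 35.0
```

Run:
```python
from h import *
m=camera_model("wrist");im=camera("wrist");cv2.imwrite("pics/w2.png",im[:,:,::-1]);np.savez("w2.npz",**m)
S=camera("scene");T=camera("top")
cv2.imwrite("pics/s2.png",S[:,:,::-1]);cv2.imwrite("pics/t2.png",T[:,:,::-1])
r=lambda a:cv2.resize(a,(512,384),interpolation=2)
z=np.zeros((600,800,3),np.uint8)
z[:300,:400]=cv2.resize(im,(400,300));z[:300,400:]=cv2.resize(S[130:220,260:380],(400,300))
z[300:,:400]=cv2.resize(T[180:270,150:270],(400,300))
cv2.imwrite("pics/m2.png",z[:,:,::-1]);s=read_state();print(s["eef_pos"],s["eef_rot"],s["wrist_force"])
```

```text
[617.99924653 140.62563683 325.93610825] [-3.14150058e+00  1.04905957e-03 -2.93699421e+00] [ 0.92577627  0.59421041 -3.55773665]
```

View pics/m2.png

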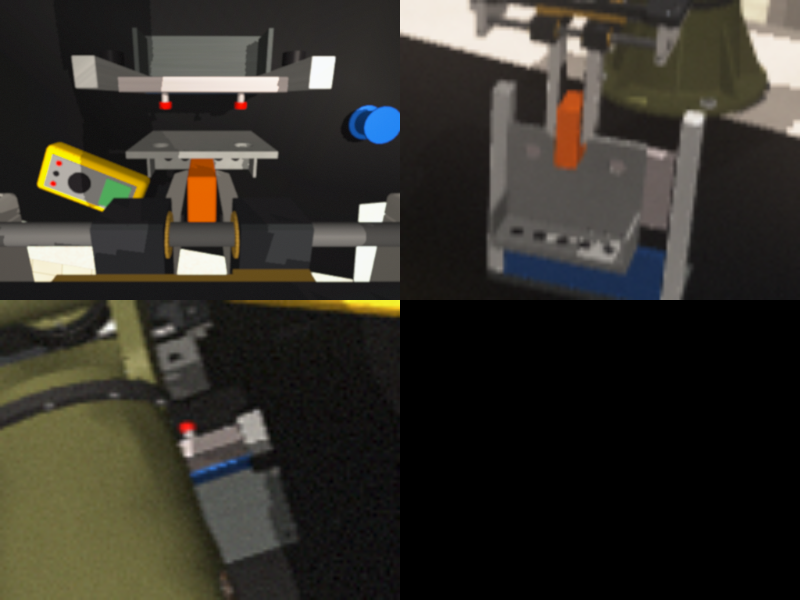

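The wrist view shows both heads at about (211,133) and (308,133), with the plate and its holes squarely below them. Next I'll measure them and triangulate the heads with the earlier views.

Run:
```python
from h import *
np.set_printoptions(precision=2,suppress=True)
m=dict(np.load("w2.npz"));im=cv2.imread("pics/w2.png")[:,:,::-1].copy()
b=blobs(im,(0,150,80),(6,255,255),(180,110,340,150),8)
b+=blobs(im,(174,150,80),(180,255,255),(180,110,340,150),8)
for x in b:print(x,plane(m,x[1],163))
mt=camera_model("top")
c=sorted([x[1] for x in b if x[0][4]>30],key=lambda q:q[0])
print(c)
if len(c)==2:
    for pt,mm in(([[177.9,226.5],[205.6,217.5]],mt),([[327.3,182.8],[303.2,178.3]],camera_model("scene"))):
        print(tri(m,c,mm,pt));print(tri(m,c[::-1],mm,pt))
z=cv2.resize(im[110:230,150:370],(800,436),interpolation=2);cv2.imwrite("pics/w2z.png",z[:,:,::-1])
```

```text
([203, 129, 17, 12, 160], array([211.51, 134.91])) [[567.65  90.9  163.  ]]
([300, 130, 17, 11, 164], array([307.95, 135.16])) [[551.76 168.84 163.  ]]
[array([211.51, 134.91]), array([307.95, 135.16])]
[[533.93 127.87 372.53  38.59]
 [536.83  96.68 404.89  65.12]]
[[551.77 169.15 157.32   1.32]
 [568.12  90.13 158.11   0.23]]
[[555.71 129.29 165.54  78.54]
 [570.26 133.64 182.97  72.86]]
[[551.63 169.01 163.59   0.6 ]
 [567.39  91.52 164.16   0.95]]
```

View pics/w2z.png

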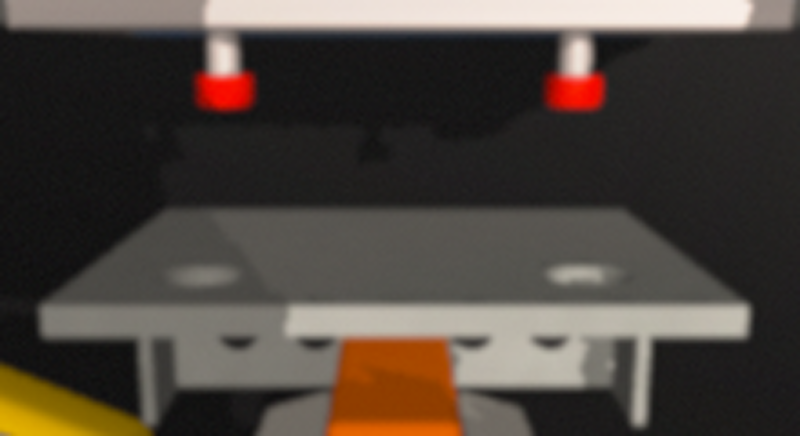

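The zoom shows the heads level at crop row ~90, and the plate's back top edge from (38,304) to (750,304), so the yaw is aligned. The holes sit below it. Now the lateral offset and depth.

Run:
```python
from h import *
np.set_printoptions(precision=2,suppress=True)
m=dict(np.load("w2.npz"));im=cv2.imread("pics/w2.png")[:,:,::-1].copy()
f=192/np.tan(np.radians(m["vfov"]/2));R=m["R"];t=m["t"]
print("cam x axis",R[0],"z",R[2])
g=im.astype(float).mean(2)
def edge(r,a,b,s):   # subpixel crossing along row
    x=np.arange(a,b);v=g[r,a:b];return x,v
for r in(195,197,199,200):print(r,g[r,155:168].round(),g[r,350:362].round())
for c in(175,190,205,300,320,340):print(c,g[185:208,c].round())
dep=f*80/np.hypot(307.95-211.51,.25)
o,d=rays(m,[[211.51,134.91],[307.95,135.16]]);X=o+d*dep;print(dep,X)
```

```text
cam x axis [-0.2   0.98 -0.  ] z [ 0.24  0.05 -0.97]
195 [ 26.  26.  26.  26.  35.  65.  95. 115. 119. 119. 118. 119. 119.] [181. 181. 182. 181. 172. 140.  88.  44.  28.  29.  31.  32.]
197 [ 17.  21.  17.  19.  27.  57.  93. 115. 123. 122. 123. 123. 123.] [187. 187. 187. 187. 177. 143.  89.  41.  29.  30.  31.  29.]
199 [ 16.  19.  17.  17.  23.  52.  90. 114. 122. 122. 123. 123. 123.] [187. 187. 187. 184. 168. 130.  76.  37.  29.  29.  28.  30.]
200 [ 17.  19.  14.  17.  22.  51.  88. 113. 121. 122. 122. 122. 122.] [186. 188. 186. 182. 163. 124.  71.  34.  29.  30.  29.  30.]
175 [ 72.  73.  73.  74.  73.  74.  72.  75.  89. 108. 120. 125. 125. 124.
 124. 123. 117.  97.  63.  31.  19.  17.  18.]
190 [ 74.  74.  74.  73.  72.  74.  73.  76.  87. 107. 119. 122. 122. 122.
 121. 122. 121. 117. 112. 111. 111. 111. 112.]
205 [120. 121. 117.  99.  83.  75.  73.  76.  87. 105. 118. 121. 120. 121.
 120. 121. 121. 121. 121. 120. 121. 122. 122.]
300 [106. 100.  88.  82.  83.  83.  80.  84. 113. 153. 175. 182. 182. 182.
 181. 181. 171. 138.  88.  64. 100. 150. 178.]
320 [ 94.  88.  83.  82.  81.  81.  80.  83. 113. 151. 175. 182. 182. 182.
 181. 181. 171. 141.  98.  67.  61.  61.  60.]
340 [ 84.  83.  84.  82.  82.  81.  80.  84. 113. 153. 176. 184. 182. 183.
 183. 183. 173. 137.  83.  41.  28.  29.  28.]
239.40156382348965 [[567.75  90.7  161.62]
 [551.78 169.09 161.56]]
```

Emit:
carry_out:
  slide:
    - [-0.001,0.006,-0.06]
    - [-0.001,0.006,-0.12]
    - [-0.001,0.006,-0.132]
    - [-0.001,0.006,-0.132]
    - [-0.001,0.006,-0.132]
    - [-0.001,0.006,-0.132]
  dr:
    - [0,0,0]
    - [0,0,0]
    - [0,0,0]
    - [0,0,0]
    - [0,0,0]
    - [0,0,0]
  gripper: [10,10,10,10,10,10]

```text
clock: 6.93
eef_pos: [617.7, 142.7, 293.5]
eef_rot: [-3.141, 0.002, -2.936]
wrist_force: [0.2, -0.3, -4.0]
finger_gap: 19.5
finger_force: 35.0
```

```bash
cat > look.py <<'E'
from h import *
import sys
np.set_printoptions(precision=2,suppress=True)
n=sys.argv[1]
m=camera_model("wrist");im=camera("wrist");cv2.imwrite(f"pics/{n}.png",im[:,:,::-1])
s=read_state();print(s["clock"],s["eef_pos"],s["eef_rot"],s["wrist_force"],s["moment"])
f=192/np.tan(np.radians(m["vfov"]/2))
bs=blobs(im,(0,150,60),(6,255,255),(180,60,340,185),30)
for x in bs:print(x)
c=sorted([x[1] for x in bs],key=lambda q:q[0])
g=im.astype(float).mean(2)
def cross(v,a,b,th):
    for i in range(len(v)-1):
        if (v[i]-th)*(v[i+1]-th)<=0 and v[i]!=v[i+1]:return a+i+(th-v[i])/(v[i+1]-v[i])
r=197;L=cross(g[r,150:180],150,0,70);Rr=cross(g[r,345:370],345,0,108)
rows=[cross(g[185:202,k],185,0,th) for k,th in((175,98),(190,98),(320,130),(340,130))]
print("plate",L,Rr,(L+Rr)/2,rows)
if len(c)==2:
    dh=f*80/np.linalg.norm(c[0]-c[1]);h=sum(c)/2;dp=f*130/(Rr-L);p=np.array([(L+Rr)/2,np.mean(rows)])
    K=lambda q,d:m["R"].T@(np.r_[(q-[m["cx"],m["cy"]])/f,1]*d)
    v=K(h,dh)-K(p,dp);y=s["eef_rot"][2];xs=np.array([np.cos(y),np.sin(y),0]);ys=np.cross([0,0,1],xs)
    print("heads minus plate-top-edge: along x",v@xs,"y",v@ys,"z",v[2]," depth",dh,dp,"head tilt px",c[1][1]-c[0][1])
    print("head world",K(h,dh)-m["R"].T@m["t"])
E
python3 look.py w3
```

```text
6.9833 [617.64 142.72 293.34] [-3.14  0.   -2.94] [ 0.61 -0.06 -3.55] [ 0.09 -0.01 -0.03]
([191, 129, 21, 13, 210], array([201.14, 134.9 ]))
([302, 129, 20, 13, 221], array([311.29, 135.41]))
plate 160.27678571428572 355.70520231213874 257.99099401321223 [np.float64(193.327868852459), np.float64(193.33898305084745), np.float64(193.31147540983608), np.float64(193.29166666666666)]
heads minus plate-top-edge: along x 36.675068009082864 y 1.3200554274378833 z -27.4432758953061  depth 209.6087521549579 191.9779261702235 head tilt px 0.5070028011204499
head world [559.68 129.69 161.16]
```

Emit:
carry_out:
  slide:
    - [-0.03,-0.012,-0.006]
    - [-0.06,-0.018,-0.006]
    - [-0.09,-0.024,-0.006]
    - [-0.11,-0.028,-0.006]
    - [-0.1126,-0.0287,-0.006]
    - [-0.1126,-0.0287,-0.006]
    - [-0.1126,-0.0287,-0.006]
    - [-0.1126,-0.0287,-0.006]
  dr:
    - [0,0,0]
    - [0,0,0]
    - [0,0,0]
    - [0,0,0]
    - [0,0,0]
    - [0,0,0]
    - [0,0,0]
    - [0,0,0]
  gripper: [10,10,10,10,10,10,10,10]

```text
clock: 7.65
eef_pos: [589.5, 135.6, 290.7]
eef_rot: [3.142, 0.0, -2.936]
wrist_force: [0.3, -0.4, -3.6]
finger_gap: 19.9
finger_force: 35.0
```

```bash
python3 look.py w4
```

```text
7.7 [589.46 135.6  290.58] [-3.14  0.   -2.94] [ 1.15 -0.32 -2.86] [ 0.09 -0.04 -0.02]
([196, 170, 17, 12, 160], array([203.9 , 175.45]))
([303, 170, 18, 12, 169], array([311.64, 176.12]))
plate 160.06611570247935 355.8952879581152 257.9807018302973 [np.float64(192.725), np.float64(192.65116279069767), np.float64(192.98058252427185), np.float64(192.90526315789472)]
heads minus plate-top-edge: along x 6.825069909174416 y 0.19098691906095655 z -25.120751362517012  depth 214.29102608776853 191.5850519156068 head tilt px 0.6742603550295883
head world [559.88 129.69 161.04]
```

Emit:
carry_out:
  slide:
    - [-0.0039,-0.0016,-0.002]
    - [-0.0078,-0.0024,-0.002]
    - [-0.0118,-0.0032,-0.002]
    - [-0.0157,-0.004,-0.002]
    - [-0.0196,-0.0048,-0.002]
    - [-0.0235,-0.0056,-0.002]
    - [-0.0235,-0.0056,-0.002]
  dr:
    - [0,0,-0.0007]
    - [0,0,-0.0007]
    - [0,0,-0.0007]
    - [0,0,-0.0007]
    - [0,0,-0.0007]
    - [0,0,-0.0007]
    - [0,0,-0.0007]
  gripper: [10,10,10,10,10,10,10]

```text
clock: 8.28
eef_pos: [583.2, 134.1, 290.2]
eef_rot: [-3.142, 0.0, -2.94]
wrist_force: [-1.0, 0.1, -4.7]
finger_gap: 19.8
finger_force: 35.0
```

```bash
python3 look.py w5
```

```text
8.3333 [583.31 134.16 290.24] [ 3.14  0.   -2.94] [-0.62 -0.66 -4.21] [-0.01  0.    0.03]
([196, 179, 17, 6, 81], array([204.05, 182.05]))
([303, 179, 18, 6, 87], array([311.34, 182.01]))
plate 159.84821428571428 356.0919540229885 257.9700841543514 [np.float64(192.0), np.float64(192.02272727272728), np.float64(192.6504854368932), np.float64(192.62264150943398)]
heads minus plate-top-edge: along x 1.7384805100725094 y 0.23916182733091584 z -25.178787426783657  depth 215.18120343420162 191.18032597327337 head tilt px -0.03788846317581829
head world [558.17 129.23 160.82]
```

Emit:
carry_out:
  slide:
    - [-0.0039,-0.0008,0]
    - [-0.0078,-0.0016,0]
    - [-0.0118,-0.0024,0]
    - [-0.0118,-0.0024,0]
  dr:
    - [0,0,0]
    - [0,0,0]
    - [0,0,0]
    - [0,0,0]
  gripper: [10,10,10,10]

```text
clock: 8.67
eef_pos: [580.3, 133.5, 290.2]
eef_rot: [3.142, -0.0, -2.94]
wrist_force: [0.3, 0.8, -4.5]
finger_gap: 19.8
finger_force: 35.0
```

```bash
sed -i 's/340,185)/340,205)/' look.py; python3 look.py w6
```

```text
8.7167 [580.35 133.55 290.22] [-3.14  0.   -2.94] [ 0.02  0.34 -2.98] [0.01 0.02 0.02]
([196, 183, 17, 6, 72], array([204.04, 185.76]))
([303, 183, 18, 6, 73], array([311.63, 185.9 ]))
plate 159.83185840707964 356.12068965517244 257.976274031126 [np.float64(191.41666666666666), np.float64(191.44444444444446), np.float64(192.4607843137255), np.float64(192.4368932038835)]
heads minus plate-top-edge: along x -1.141319401773033 y 0.1381761074426329 z -23.897644014106277  depth 214.59497204860529 191.13640798934065 head tilt px 0.14022070015221288
head world [557.76 129.25 162.05]
```

Emit:
carry_out:
  slide:
    - [-0.0039,-0.0008,0]
    - [-0.0078,-0.0016,0]
    - [-0.0118,-0.0024,0]
    - [-0.0118,-0.0024,0]
  dr:
    - [0,0,0]
    - [0,0,0]
    - [0,0,0]
    - [0,0,0]
  gripper: [10,10,10,10]

```text
clock: 9.05
eef_pos: [577.3, 132.9, 290.1]
eef_rot: [-3.142, -0.0, -2.94]
wrist_force: [0.7, -0.8, -3.8]
finger_gap: 20.1
finger_force: 35.0
```

Emit:
carry_out:
  slide:
    - [-0.0039,-0.0008,0]
    - [-0.0078,-0.0016,0]
    - [-0.0118,-0.0024,0]
    - [-0.0118,-0.0024,0]
  dr:
    - [0,0,0]
    - [0,0,0]
    - [0,0,0]
    - [0,0,0]
  gripper: [10,10,10,10]

```text
clock: 9.38
eef_pos: [574.4, 132.3, 290.2]
eef_rot: [-3.142, -0.0, -2.94]
wrist_force: [0.9, 1.2, -3.9]
finger_gap: 19.6
finger_force: 35.0
```

```bash
python3 look.py w7
```

```text
9.4333 [574.46 132.34 290.2 ] [-3.14  0.   -2.94] [-0.2  -0.09 -3.62] [ 0.03  0.   -0.  ]
plate 159.675 356.2684210526316 257.9717105263158 [None, None, np.float64(186.6), np.float64(192.15315315315314)]
```

Emit:
carry_out:
  slide:
    - [-0.0039,-0.0008,0]
    - [-0.0078,-0.0016,0]
    - [-0.0118,-0.0024,0]
    - [-0.0118,-0.0024,0]
  dr:
    - [0,0,0]
    - [0,0,0]
    - [0,0,0]
    - [0,0,0]
  gripper: [10,10,10,10]

```text
clock: 9.77
eef_pos: [571.4, 131.7, 290.2]
eef_rot: [3.142, -0.0, -2.94]
wrist_force: [-0.3, -0.1, -4.1]
finger_gap: 19.6
finger_force: 35.0
```

Emit:
carry_out:
  slide:
    - [-0.0039,-0.0008,0]
    - [-0.0059,-0.0012,0]
    - [-0.0059,-0.0012,0]
  dr:
    - [0,0,0]
    - [0,0,0]
    - [0,0,0]
  gripper: [10,10,10]

```text
clock: 10.02
eef_pos: [570.0, 131.5, 290.2]
eef_rot: [-3.142, 0.0, -2.94]
wrist_force: [-0.0, -0.8, -3.6]
finger_gap: 20.1
finger_force: 35.0
```

```bash
python3 look.py w8
python3 - <<'E'
from h import *
im=cv2.imread("pics/w8.png");S=camera("scene")[:,:,::-1]
z=np.vstack([cv2.resize(im[130:215,140:380],(800,283),interpolation=2),cv2.resize(S[130:222,230:470],(800,307),interpolation=2)])
cv2.imwrite("pics/m8.png",z)
E
```

```text
10.0667 [570.06 131.47 290.16] [-3.14  0.   -2.94] [ 0.26 -0.11 -4.03] [ 0.03 -0.02  0.04]
([197, 203, 17, 2, 32], array([205.  , 203.53]))
plate 159.68695652173912 356.2736842105263 257.98032036613273 [None, None, np.float64(191.49019607843138), np.float64(191.58490566037736)]
```

View pics/m8.png

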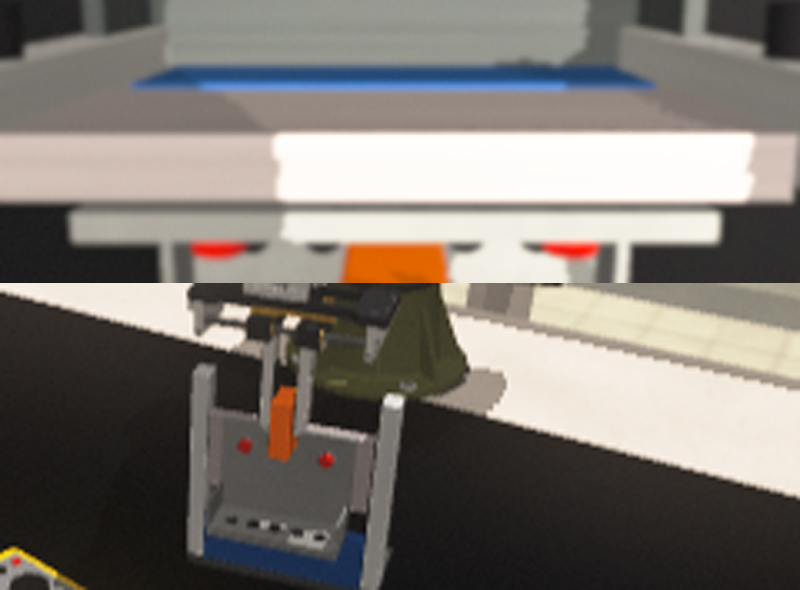

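Both red heads now show in front of the plate, at about (218,250) and (570,250) in the upper crop, and a gap of about 2 mm to the bar remains. I'll close in by 1 mm at a time, then lower.

Emit:
carry_out:
  slide:
    - [-0.002,-0.0004,0]
    - [-0.0039,-0.0008,0]
    - [-0.0039,-0.0008,0]
    - [-0.0039,-0.0008,0]
  dr:
    - [0,0,0]
    - [0,0,0]
    - [0,0,0]
    - [0,0,0]
  gripper: [10,10,10,10]

```text
clock: 10.45
eef_pos: [569.1, 131.3, 290.1]
eef_rot: [3.142, -0.0, -2.94]
wrist_force: [0.1, -0.0, -3.3]
finger_gap: 20.1
finger_force: 35.0
```

Emit:
carry_out:
  slide:
    - [0,0,-0.004]
    - [0,0,-0.008]
    - [0,0,-0.012]
    - [0,0,-0.012]
    - [0,0,-0.012]
  dr:
    - [0,0,0]
    - [0,0,0]
    - [0,0,0]
    - [0,0,0]
    - [0,0,0]
  gripper: [10,10,10,10,10]

```text
clock: 10.87
eef_pos: [569.1, 131.3, 287.0]
eef_rot: [3.142, -0.0, -2.94]
wrist_force: [0.2, -0.6, -3.8]
finger_gap: 19.7
finger_force: 35.0
```

Lowering on in 0.5 mm steps until the pins bear the weight.

Emit:
carry_out:
  slide:
    - [0,0,-0.002]
    - [0,0,-0.004]
    - [0,0,-0.004]
    - [0,0,-0.004]
  dr:
    - [0,0,0]
    - [0,0,0]
    - [0,0,0]
    - [0,0,0]
  gripper: [10,10,10,10]

```text
clock: 11.2
eef_pos: [569.1, 131.3, 286.1]
eef_rot: [3.142, 0.0, -2.94]
wrist_force: [-0.6, 0.1, -4.6]
finger_gap: 19.6
finger_force: 35.0
```

Emit:
carry_out:
  slide:
    - [0,0,-0.002]
    - [0,0,-0.002]
    - [0,0,-0.002]
  dr:
    - [0,0,0]
    - [0,0,0]
    - [0,0,0]
  gripper: [10,10,10]

```text
clock: 11.45
eef_pos: [569.2, 131.3, 285.9]
eef_rot: [-3.142, 0.0, -2.94]
wrist_force: [1.1, 0.1, -1.4]
finger_gap: 19.8
finger_force: 35.0
```

Emit:
carry_out:
  slide:
    - [0,0,-0.002]
    - [0,0,-0.002]
    - [0,0,-0.002]
  dr:
    - [0,0,0]
    - [0,0,0]
    - [0,0,0]
  gripper: [10,10,10]

```text
clock: 11.7
eef_pos: [569.2, 131.3, 285.7]
eef_rot: [-3.142, 0.001, -2.94]
wrist_force: [-1.2, -0.5, 3.9]
finger_gap: 19.8
finger_force: 35.0
```

Emit:
carry_out:
  slide:
    - [0,0,0]
    - [0,0,0]
    - [0,0,0]
  dr:
    - [0,0,0]
    - [0,0,0]
    - [0,0,0]
  gripper: [10,10,10]
  newtons: 5

```text
clock: 11.95
eef_pos: [569.2, 131.3, 285.7]
eef_rot: [-3.142, 0.001, -2.94]
wrist_force: [-1.0, -0.5, 5.9]
finger_gap: 20.0
finger_force: 5.0
```

Emit:
carry_out:
  slide:
    - [0,0,0]
    - [0,0,0]
    - [0,0,0]
    - [0,0,0]
    - [0,0,0]
    - [0,0,0]
    - [0,0,0]
    - [0,0,0]
  dr:
    - [0,0,0]
    - [0,0,0]
    - [0,0,0]
    - [0,0,0]
    - [0,0,0]
    - [0,0,0]
    - [0,0,0]
    - [0,0,0]
  gripper: [24,28,34,40,50,55,55,55]

```text
clock: 12.62
eef_pos: [569.1, 131.2, 285.1]
eef_rot: [-3.142, 0.0, -2.94]
wrist_force: [-0.1, 0.3, -0.4]
finger_gap: 51.8
finger_force: 0.0
```

```bash
python3 look.py w9
python3 - <<'E'
from h import *
im=cv2.imread("pics/w9.png");S=camera("scene")[:,:,::-1]
z=np.vstack([cv2.resize(im[130:215,140:380],(800,283),interpolation=2),cv2.resize(S[130:222,230:470],(800,307),interpolation=2)])
cv2.imwrite("pics/m9.png",z);print(read_state()["finger_gap"])
E
```

```text
12.6667 [569.12 131.28 285.14] [ 3.14 -0.   -2.94] [-0.82  0.09 -0.99] [ 0.06 -0.02  0.  ]
plate 159.3684210526316 356.635 258.0017105263158 [None, None, None, None]
51.441042587909315
```

View pics/m9.png

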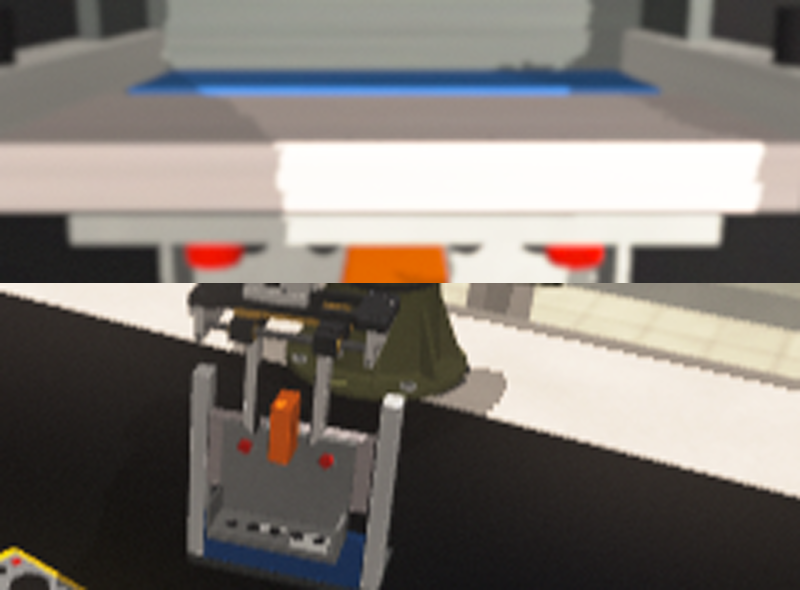

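The plate hangs level against the bar with both heads in front, at about (213,255) and (575,255) in the upper crop, and the fingers are clear of the tab. Time to retreat upward.

Emit:
carry_out:
  slide:
    - [0,0,0.06]
    - [0,0,0.15]
    - [0,0,0.28]
    - [0,0,0.42]
    - [0,0,0.5]
    - [0,0,0.5]
    - [0,0,0.5]
    - [0,0,0.5]
    - [0,0,0.5]
  dr:
    - [0,0,0]
    - [0,0,0]
    - [0,0,0]
    - [0,0,0]
    - [0,0,0]
    - [0,0,0]
    - [0,0,0]
    - [0,0,0]
    - [0,0,0]
  gripper: [55,55,55,55,55,55,55,55,55]

```text
clock: 13.47
eef_pos: [569.0, 131.3, 408.6]
eef_rot: [3.141, -0.002, -2.94]
wrist_force: [-1.0, 0.7, -0.5]
finger_gap: 51.7
finger_force: 0.0
```

Run:
```python
from h import *
a=camera("scene");b=camera("scene");S0=cv2.imread("pics/m9.png")
cv2.imwrite("pics/end.png",cv2.resize(a[120:225,230:370],(800,600))[:,:,::-1])
print(blobs(a,(0,150,60),(6,255,255),(285,165,345,195),3),blobs(a,(7,150,120),(16,255,255),(290,140,340,190),5),np.abs(a[120:225,230:370].astype(int)-b[120:225,230:370]).max())
```

```text
[([302, 177, 4, 4, 12], array([303.25      , 178.33333333])), ([326, 181, 4, 4, 13], array([327.38461538, 182.61538462]))] [([310, 162, 10, 22, 175], array([314.78285714, 172.50285714]))] 40
```

View pics/end.png

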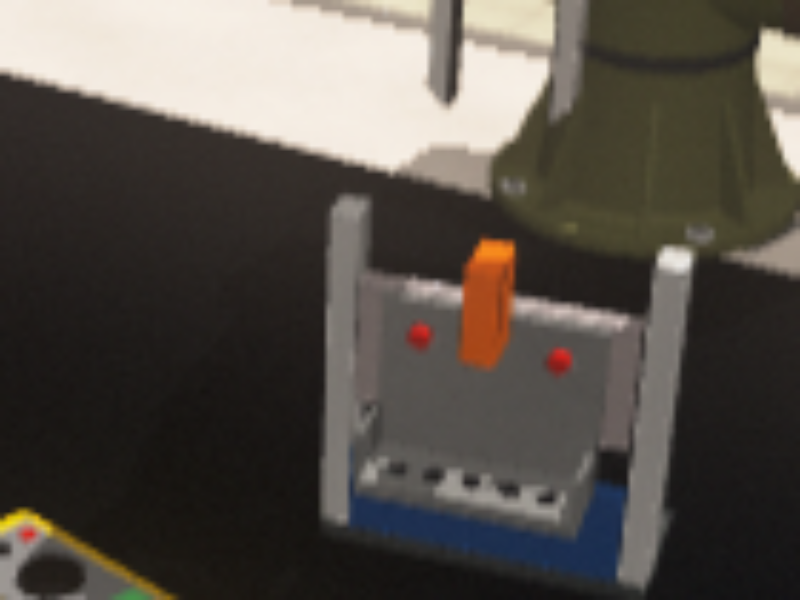

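The rack hangs on both heads, at (420,335) and (558,360) in this crop, with the gripper well clear above it. Handing in.

```bash
python3 -c "
from cell import *
print(sign_off())"
```

```text
the job is handed in; nothing more can be done
None
```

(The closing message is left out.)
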